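Fit the relay and set the needle valve of an air unit

TASK

Plug the relay fully home into the socket of the air control unit, then turn the valve wheel clockwise until it is shut against its stop, and from there open it exactly two full turns. Finish while still gripping the upright handle of the wheel between the fingers, holding the wheel still at that setting: do not let go. Leave the other things on the table where they are.

Things in the scene. Friction and masses are not known exactly. Their poses are not given: they have to be found in the camera images.
- relay (a point): Relay, a loose block 62 mm high standing upright, 0.12 kg: a dark housing (pale panel on top) 30 (x) x 40 (y) x 48 mm, to be gripped across its 30 mm, above a narrower plug foot 20 (x) x 30 (y) x 14 mm whose last 3 mm step in to 16.5 x 26.5. This point is the housing's centre, 24 mm above the shoulder (where housing meets foot), 38 mm above the foot's end; z points up out of its top.
- socket (a point): Socket: centre of the mouth of a rectangular hole 22.5 (x) x 32.5 (y) mm, 17 mm deep, in the level top (45 mm above the table) of a grey block 62 x 72 mm on the air unit. z up; x, y are the unit's axes. The relay goes in foot down, its x along this x, either way round; fully home its shoulder rests on the block and its housing centre is 24 mm above this point.
- air_unit: Air control unit, screwed to the table: a grey plate 110 (x) x 270 (y) x 8 mm that carries, in a row along y, the grey socket block (centre at y = -75 mm), a small coil box (36 mm high) and the brass valve with its wheel (axis at y = +75 mm). Origin under the plate's centre, at table height; z up.
- wheel_hub (a point): Centre of the valve wheel, on its upright axis, 52 mm above the table. The wheel is a level dark ring of 45 mm radius, 11 mm thick, with three spokes; its top is 57.5 mm above the table.
- handle: Upright handle of the wheel: a solid dark round sleeve, 20 mm in diameter, 48 mm high, standing on the rim 45 mm from the wheel's axis. It spins freely on its own pin, so it can be gripped from above and led round in a circle without turning the gripper. Origin at its centre, 84 mm above the table (top at 108 mm); its own x and y mean nothing.
- valve_wheel (a joint): Wheel angle in rad: 0 shut at the hard stop, growing anticlockwise seen from above (opening); two turns is 12.566, the far end 22. At 0 and after each full turn the handle lies from the hub in the unit's -x direction, over a small upright steel pointer lug under the rim. It starts 0.35 to 0.95 turn open and stays where left; friction takes about 2 N at the handle.
- ink_pot_1: Bystander, to be left alone: small round ink pot with screw lid, 60 mm wide, 58 mm high. Origin at the centre of its underside.
- ink_pot_3: Bystander, to be left alone: small round ink pot with screw lid, 67 mm wide, 58 mm high. Origin at the centre of its underside.
- small_pot: Bystander, to be left alone: small round ink pot with screw lid, 58 mm wide, 64 mm high. Origin at the centre of its underside.
- timber_block: Bystander, to be left alone: timber block 42 x 75 x 30 mm lying on the table. Origin at the centre of its underside.
- paper_tape: Bystander, to be left alone: roll of tape lying flat, 92 mm wide, 24 mm high. Origin at the centre of its underside.
Things that resemble listed ones, but are neither listed nor needed, are in the scene too. Leave any orange look-alike of the part that bears relay alone.

How it is judged:
On the way, in this order (a step that is already met when the one before it is completed fails the run):
1. the relay is fully home in the socket (horizontal distance between relay and socket below 0.004 m and z of relay in the frame of socket below 0.027 m and angle between relay's own z axis and vertical below 0.08 rad and angle between the x axis of relay and the x axis of socket, either way round below 0.12 rad), for 0.2 s.
2. then the valve is turned shut against its stop (value of joint valve_wheel below 0.09 rad), for 0.1 s.
At the end, for the whole second after the job is handed in: The relay is fully home (within 4 mm sideways and 3 mm of depth, upright, in line); the valve wheel, shut against its stop after that, stands still two turns open within 0.2 rad; the fingers grip its handle with more than 2 N (all of step 1 and value of joint valve_wheel between 12.366 and 12.766 rad and velocity of joint valve_wheel between -0.1 and 0.1 rad/s and contact force between the fingers and handle above 2 N and horizontal distance between the grasp point and handle below 0.015 m and distance between the grasp point and handle below 0.04 m); the arm keeps its last pose, push and grip.
It fails at once if a bystander is pushed more than 30 mm from where it stood (distance of any of ink_pot_1, ink_pot_3, small_pot, timber_block, paper_tape from where it was at the start of the episode above 0.03 m).
It also fails if it takes over 72 s, if anything falls off the work surface, if the arm or the gripper's body presses on something with over 40 N, if the wrist force passes 120 N, or if a joint passes its speed limit or range.

ROBOT

A 6-joint arm with a two-finger parallel gripper is mounted at the origin on the work surface; the furniture and walls round the work are solid. World frame = base frame: x ahead of the robot, y to its left, z up, the work surface at z = 0. Lengths are in m, angles in rad, forces in N, time in s.
With the tool pointing down it reaches from about 0.275 to 0.825 m from the base axis. Payload 5.2 kg.
Tool frame: the origin (TCP) lies at the very end of the fingers, on their centre line; the grasp point (between the pads) lies 19 mm behind it (ctrl.tcp_to_grasp is the distance from the TCP to the grasp point, in m); z points along the fingers, y is the line along which they close (so a half turn about z gives the same grasp; the last joint's range is limited). The gripper opens to 93 mm and grips with 3 to 60 N. Pads are 15 mm wide; open, the fingers measure 128 mm over their backs; the gripper's body (75 mm by 188 mm) begins 65 mm behind the grasp point.
Start: joints at [-0.203, 0.259, 1.535, -0, 1.348, -0.203], TCP at [0.55, 0, 0.219] pointing down, gripper open.
Joint ranges: [-3.14, 3.14], [-0.91, 2.08], [0.19, 2.58], [-1.22, 4.36], [0.22, 2.71], [-3.12, 3.12]. Speed limits (rad/s): [2.57, 2.57, 3.14, 3.14, 3.14, 3.14].

INTERFACE

Orientations are given as a unit quaternion [w, x, y, z].
In Python, from rig import ctrl gives the robot as it stands. The module is installed in compiled form; this text tells all that it offers.
- The arm moves only by the tool servo_tool, never from a script. Its argument "series" is a list of rows, each an object of numbers: "dx", "dy", "dz": the shift along the world's x, y, z in mm; "roll": the turn about the world's z in degrees; "jaw": the opening, from -1 (shut) to 1 (fully open). In form: [{"dx": .., "dy": .., "dz": .., "roll": .., "jaw": ..}, ...]. A call has 1 to 5 rows; each row is the pose to reach, as a shift and turn from the pose commanded when the call began; what a row does not reach only later rows make up. A row lasts 1/12 s, in which the tool goes at most 41.7 mm and 7.16 degrees, less where a joint would pass 70% of its speed; a pose out of reach is approached as far as the arm can. A call with a gripper value outside its range is refused whole. The fingers move at their own pace and stop on an object; "squeeze" is the grip in N (left out, the last holds). Time passes only in rows, so rows that repeat a pose let the fingers close. It gives the time, the measured TCP pose, the force, the opening and the grip force at its end, in the units of the state.
- ctrl.observe(): the state, without advancing time (a new reading comes with each control period).
- ctrl.get_image(name): name is "scene" or "side" or "wrist"; returns a dict with "pixels" (480x640x3 uint8, red, green, blue), "vertical_fov" (degrees; the focal length in pixels is half the picture's height over the tangent of half this angle, whatever the lens; pixels are square), "cx", "cy" (the principal point, pixels), "extrinsics" (4x4, takes a point from world to camera coordinates); the wrist camera has in their place "T_tool_cam" (4x4, takes a point from camera to tool coordinates, whose origin is the TCP and whose axes are the flange's). Camera axes: x right, y down, z forward; pixel columns grow to the right and rows downward; lengths in m; the calibration is good to about 2 mm. A picture is of the moment at which its call begins: read the wrist's pose just before it. There is no depth.
- ctrl.sign_off(): hands the job in; it is judged then, once.
Trained networks look in a picture, given as the dict that the camera call returned (one of the last four; its "shot" number tells which), for a name from the list of things; names that differ only in an ending like _2 or _b are one class to them, and where a whole thing is asked for, a point or a joint stands for the part that bears it (a point fixed in the world has none). Each returns a list of dicts, best first, with "score" (0 to 1); they miss things now and then, are a little off and sometimes report something else, mostly with a low value. They report only what shows in the picture. A call takes as long as a camera call. They do not tell look-alikes from the thing itself.
- ctrl.masks_of(picture, label): "pixels" (480x640 bool, what is visible of it) and "rect" ([left, top, width, height] in pixels, round what is visible of it).
- ctrl.spot_point(picture, label): "xy" ([column, row] in pixels: a listed point, or the origin of a listed thing).
The state is a dict: "time": time; "q": joint angles; "qd": joint speeds; "tau": joint torques, N m; "position": TCP position; "orientation": TCP orientation; "contact_force": force on the tool from outside, world axes, zero at the start; "wrist_torque": the same for the moment, N m; "gripper_width": finger opening in m; "grip_force": force on a finger pad.
Only numpy, scipy, OpenCV 4.12 (cv2) and the standard library are available. Lean on these libraries where they do the work, as an engineer would, in place of code of your own. Each camera call takes 0.05 s, during which the arm holds its last target. There are 200 camera calls.

## Working session

There is one attempt and no reset: what is moved stays moved. The work goes in short steps, Python scripts to look and compute and a tool call to move; the robot and the scene stay as the last step left them, time stands still between calls to the robot, and variables do not carry over. Pictures are saved under pics/ and viewed, at most 10 in all, crops included, and the job is handed in when it is done.

Besides the shell and the picture viewer there is one more tool, called after "Call:" as name(argument=value, ...), one argument or row to a line, values as JSON. servo_tool: Moves the arm, as the interface text tells. Its arguments: {"type":"object","properties":{"series":{"type":"array","items":{"type":"object","properties":{"dx":{"type":"number"},"dy":{"type":"number"},"dz":{"type":"number"},"roll":{"type":"number"},"jaw":{"type":"number"}}}},"squeeze":{"type":"number"}},"required":["series"]}

```bash
mkdir -p pics; cat > h.py <<'E'
import numpy as np, cv2
from rig import ctrl
from scipy.spatial.transform import Rotation as R
def cam(p, st=None):
    f=240/np.tan(np.radians(p["vertical_fov"])/2)
    if "extrinsics" in p: T=np.linalg.inv(np.array(p["extrinsics"]))
    else:
        q=st["orientation"]; W=np.eye(4); W[:3,:3]=R.from_quat([q[1],q[2],q[3],q[0]]).as_matrix(); W[:3,3]=st["position"]
        T=W@np.array(p["T_tool_cam"])
    return f,p["cx"],p["cy"],T
def ray(c,xy):
    f,cx,cy,T=c
    d=T[:3,:3]@np.array([(xy[0]-cx)/f,(xy[1]-cy)/f,1]); return T[:3,3],d/np.linalg.norm(d)
def atz(c,xy,z):
    o,d=ray(c,xy); return o+d*(z-o[2])/d[2]
def proj(c,X):
    f,cx,cy,T=c; p=np.linalg.inv(T)@np.append(X,1); return np.array([cx+f*p[0]/p[2],cy+f*p[1]/p[2]])
def tri(rays):
    A=np.zeros((3,3));b=np.zeros(3)
    for o,d in rays:
        M=np.eye(3)-np.outer(d,d);A+=M;b+=M@o
    X=np.linalg.solve(A,b); return X,[np.linalg.norm((np.eye(3)-np.outer(d,d))@(X-o)) for o,d in rays]
def shoot(n):
    st=ctrl.observe(); p=ctrl.get_image(n); return p,cam(p,st)
def save(p,n): cv2.imwrite(f"pics/{n}.png",cv2.cvtColor(np.ascontiguousarray(p["pixels"]),cv2.COLOR_RGB2BGR))
E
python3 - <<'E'
from h import *
print(ctrl.observe()["time"])
for n in ["scene","side","wrist"]:
    p,c=shoot(n); save(p,n+"0"); print(n,c[3][:3,3].round(3))
    for l in ["relay","socket","wheel_hub","handle","air_unit","ink_pot_1","timber_block","paper_tape"]:
        print(l,[(round(r["score"],2),np.round(r["xy"]).astype(int).tolist(),atz(c,r["xy"],dict(relay=.038,socket=.045,wheel_hub=.052,handle=.084).get(l,0)).round(3)[:2].tolist()) for r in ctrl.spot_point(p,l)][:4])
print(ctrl.observe()["time"])
a=cv2.imread("pics/scene0.png");b=cv2.imread("pics/side0.png");w=cv2.imread("pics/wrist0.png")
E
```

```text
0.0
scene [ 1.05  -0.679  0.774]
relay [(0.89, [270, 320], [0.571, -0.271]), (0.82, [178, 286], [0.394, -0.337]), (0.56, [229, 289], [0.465, -0.276]), (0.48, [310, 259], [0.513, -0.114])]
socket [(0.6, [310, 259], [0.518, -0.12])]
wheel_hub [(0.78, [367, 222], [0.527, 0.039]), (0.49, [389, 210], [0.534, 0.102])]
handle [(0.45, [392, 211], [0.564, 0.07])]
air_unit [(0.89, [340, 262], [0.533, -0.046])]
ink_pot_1 [(0.86, [468, 250], [0.699, 0.169]), (0.64, [436, 272], [0.69, 0.067])]
timber_block [(0.62, [212, 268], [0.366, -0.242])]
paper_tape [(0.68, [246, 244], [0.359, -0.146])]
side [0.572 0.709 0.562]
relay [(0.89, [345, 214], [0.406, -0.333]), (0.66, [321, 221], [0.475, -0.298]), (0.59, [285, 225], [0.568, -0.281])]
socket [(0.7, [307, 256], [0.523, -0.114])]
wheel_hub [(0.7, [308, 293], [0.529, 0.03])]
handle [(0.56, [294, 293], [0.558, 0.07])]
air_unit [(0.84, [306, 292], [0.531, -0.044])]
ink_pot_1 [(0.79, [225, 333], [0.69, 0.073])]
timber_block [(0.9, [363, 242], [0.37, -0.244])]
paper_tape [(0.9, [374, 260], [0.358, -0.158])]
wrist [0.549 0.083 0.384]
relay [(0.85, [338, 469], [0.566, -0.272]), (0.7, [245, 479], [0.469, -0.285]), (0.41, [489, 126], [0.681, 0.07])]
socket [(0.77, [290, 337], [0.52, -0.113])]
wheel_hub [(0.89, [295, 177], [0.528, 0.032]), (0.48, [333, 136], [0.558, 0.064])]
handle [(0.71, [333, 136], [0.557, 0.065])]
air_unit [(0.88, [299, 248], [0.527, -0.044])]
ink_pot_1 [(0.68, [245, 479], [0.46, -0.325]), (0.55, [487, 128], [0.694, 0.067])]
timber_block []
paper_tape [(0.57, [132, 340], [0.354, -0.143])]
1.35
```

View pics/scene0.png

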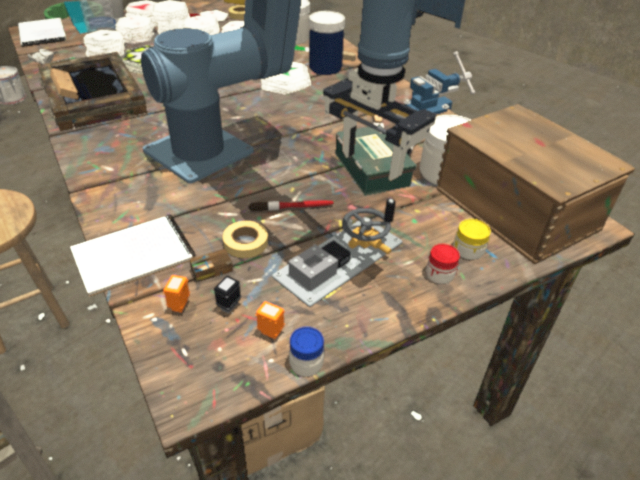

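View pics/wrist0.png

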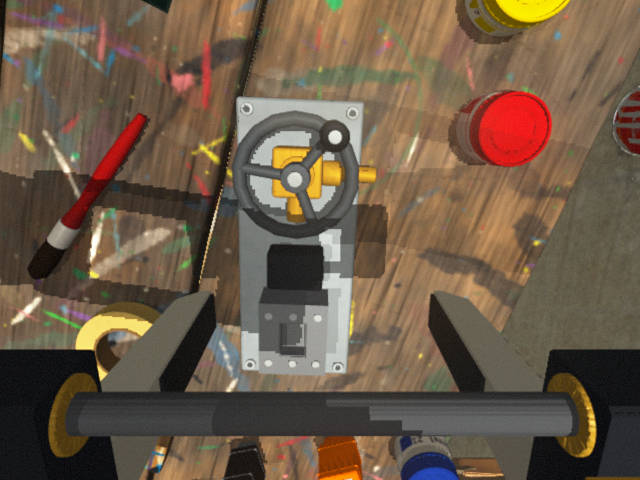

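The scene picture shows the dark relay at (229,289), with orange look-alikes at (178,290) and (270,320). The wrist picture shows the socket at (292,337), the hub at (295,178) and the handle at (333,136). Next I look straight down on the relay.

Call:
servo_tool(
  series=[
    {"dx": -8,"dy": -40},
    {"dx": -16,"dy": -80},
    {"dx": -24,"dy": -120},
    {"dx": -32,"dy": -160},
    {"dx": -40,"dy": -200},
  ],
)

```text
invalid input at $.series[0]: expected keys dx, dy, dz, roll, jaw
```

Call:
servo_tool(
  series=[
    {"dx": -8,"dy": -40},
    {"dx": -16,"dy": -80},
    {"dx": -20,"dy": -120},
    {"dx": -20,"dy": -120},
    {"dx": -20,"dy": -120},
  ],
)

```text
invalid input at $.series[0]: expected keys dx, dy, dz, roll, jaw
```

```bash
python3 - <<'E'
from h import *
st=ctrl.observe();print(st["time"],st["position"])
p,c=shoot("wrist"); save(p,"wrist1"); print(c[3].round(3))
for l,z in dict(relay=.038,socket=.045).items():
    print(l,[(round(r["score"],2),np.round(r["xy"]).astype(int).tolist(),atz(c,r["xy"],z).round(4)[:2].tolist()) for r in ctrl.spot_point(p,l)][:4])
for m in ctrl.masks_of(p,"relay"):
    r=cv2.minAreaRect(np.argwhere(m["pixels"])[:,::-1].astype(np.float32)); print(m["score"],m["rect"],r)
E
```

```text
1.35 [5.49992562e-01 2.88293525e-05 2.18658598e-01]
[[ 1.     0.    -0.001  0.549]
 [-0.    -0.955 -0.297  0.083]
 [-0.001  0.297 -0.955  0.384]
 [ 0.     0.     0.     1.   ]]
relay [(0.75, [338, 467], [0.5657, -0.2684]), (0.74, [245, 479], [0.4692, -0.2848])]
socket [(0.71, [289, 342], [0.519, -0.1191])]
0.7 [317.3, 436.7, 48.7, 43.3] ((340.0, 457.5), (43.0, 44.0), 90.0)
0.58 [222.4, 442.3, 41.8, 37.7] ((243.5, 459.5), (42.99999237060547, 38.99999237060547), -0.0)
```

View pics/wrist1.png

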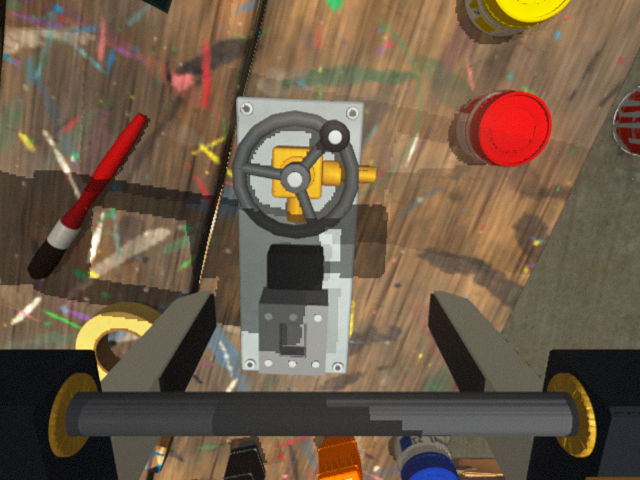

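All row keys are needed. This picture is the same view as before, with the dark relay at (244,460). The camera tilts toward -y, so -230 mm is enough.

Call:
servo_tool(
  series=[
    {"dx": -14,"dy": -38,"dz": 0,"roll": 0,"jaw": 1},
    {"dx": -28,"dy": -76,"dz": 0,"roll": 0,"jaw": 1},
    {"dx": -42,"dy": -114,"dz": 0,"roll": 0,"jaw": 1},
    {"dx": -56,"dy": -152,"dz": 0,"roll": 0,"jaw": 1},
    {"dx": -70,"dy": -190,"dz": 0,"roll": 0,"jaw": 1},
  ],
)

```text
time: 1.97
position: [0.4792, -0.1914, 0.2188]
orientation: [0.0, 0.707, 0.707, 0.0]
contact_force: [0.9, -0.4, 0.4]
gripper_width: 0.0931
grip_force: 0.0
```

Call:
servo_tool(
  series=[
    {"dx": -10,"dy": -30,"dz": 0,"roll": 0,"jaw": 1},
    {"dx": -10,"dy": -30,"dz": 0,"roll": 0,"jaw": 1},
    {"dx": -10,"dy": -30,"dz": 0,"roll": 0,"jaw": 1},
  ],
)

```text
time: 2.22
position: [0.4694, -0.2215, 0.2186]
orientation: [-0.0, 0.708, 0.706, 0.0]
contact_force: [-0.3, 0.7, -0.7]
gripper_width: 0.0927
grip_force: 0.0
```

```bash
python3 - <<'E'
from h import *
st=ctrl.observe();print(st["time"],st["position"])
p,c=shoot("wrist"); save(p,"wrist2"); print(c[3].round(3))
for l,z in dict(relay=.038,socket=.045).items():
    print(l,[(round(r["score"],2),np.round(r["xy"]).astype(int).tolist(),atz(c,r["xy"],z).round(4)[:2].tolist()) for r in ctrl.spot_point(p,l)][:4])
for m in ctrl.masks_of(p,"relay"):
    r=cv2.minAreaRect(np.argwhere(m["pixels"])[:,::-1].astype(np.float32)); print(m["score"],m["rect"],r)
E
```

```text
2.2167 [ 0.46941226 -0.22150076  0.21859315]
[[ 1.    -0.003 -0.002  0.469]
 [-0.004 -0.955 -0.296 -0.139]
 [-0.001  0.296 -0.955  0.383]
 [ 0.     0.     0.     1.   ]]
relay [(0.67, [433, 267], [0.5655, -0.2704]), (0.63, [250, 342], [0.4012, -0.3448]), (0.62, [318, 285], [0.4642, -0.2876])]
socket [(0.92, [391, 83], [0.5209, -0.1195]), (0.24, [217, 227], [0.3811, -0.2321])]
0.94 [297.3, 251.8, 43.1, 63.4] ((320.9137268066406, 282.14068603515625), (60.21022415161133, 38.273162841796875), 76.50426483154297)
0.92 [405.4, 238.0, 67.4, 60.7] ((436.78863525390625, 266.867919921875), (51.65999221801758, 53.87771987915039), 74.87599182128906)
0.59 [219.1, 309.3, 61.4, 72.1] ((250.5, 345.9999694824219), (58.24352264404297, 52.41917037963867), 56.3099365234375)
```

View pics/wrist2.png

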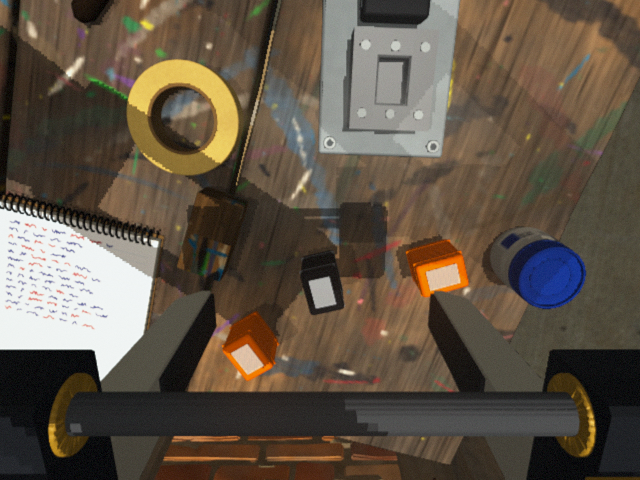

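The dark relay's top panel is at (321,292) and the socket mouth at (393,80). I rectify both to level planes for exact measurement.

```bash
cat >> h.py <<'E'
def rectify(p,c,ctr,z,half=.05,s=4000):
    "top-down: column = +x, row = -y"
    n=int(2*half*s); w=[(-half,half),(half,half),(half,-half),(-half,-half)]
    src=np.float32([proj(c,[ctr[0]+a,ctr[1]+b,z]) for a,b in w]); dst=np.float32([(0,0),(n,0),(n,n),(0,n)])
    return cv2.warpPerspective(np.ascontiguousarray(p["pixels"]),cv2.getPerspectiveTransform(src,dst),(n,n),flags=cv2.INTER_CUBIC)
E
python3 - <<'E'
from h import *
p,c=shoot("wrist")
sp={}
rk=(.464,-.287); sk=(.5205,-.1195)
a=rectify(p,c,rk,.062); b=rectify(p,c,sk,.045)
g=cv2.cvtColor(a,cv2.COLOR_RGB2GRAY); m=(g>170).astype(np.uint8)
n,l,s,ce=cv2.connectedComponentsWithStats(m)
for i in range(1,n):
    if s[i,4]>1500:
        r=cv2.minAreaRect(np.argwhere(l==i)[:,::-1].astype(np.float32)); print("panel",np.array(r[0])/4,np.array(r[1])/4,r[2],"world",rk[0]-.05+r[0][0]/4000,rk[1]+.05-r[0][1]/4000)
cv2.imwrite("pics/rect.png",cv2.cvtColor(np.hstack([a,b]),cv2.COLOR_RGB2BGR))
q={"w":(p,c)}
for n in ["scene","side"]: q[n]=shoot(n)
guess={"relay":(.464,-.287,.038),"socket":(.5205,-.1195,.045)}
for L,G in guess.items():
    rs=[];
    for n,(pp,cc) in q.items():
        t=[np.array(r["xy"]) for r in ctrl.spot_point(pp,L)]; t.sort(key=lambda x:np.linalg.norm(x-proj(cc,G)))
        if t and np.linalg.norm(t[0]-proj(cc,G))<25: rs.append(ray(cc,t[0])); print(n,t[0].round(1),proj(cc,G).round(1))
    print(L,tri(rs))
E
```

```text
panel [54.23497772 46.83691025] [24.55177498 16.81565094] 76.60750579833984 world 0.468234977722168 -0.2838369102478027
w [321.  285.1] [315.7 287.6]
side [321.1 222.6] [325.3 222.4]
relay (array([ 0.47189313, -0.28472744,  0.0387923 ]), [np.float64(0.003239651061336246), np.float64(0.003239651061336296)])
w [389.3  83.3] [389.8  87.1]
scene [312.3 258.3] [310.7 259.8]
side [306.2 257. ] [307.8 255.1]
socket (array([ 0.5216051 , -0.11546606,  0.04415008]), [np.float64(0.001928163163854214), np.float64(0.0021017710646462347), np.float64(0.0030476084046279434)])
```

View pics/rect.png

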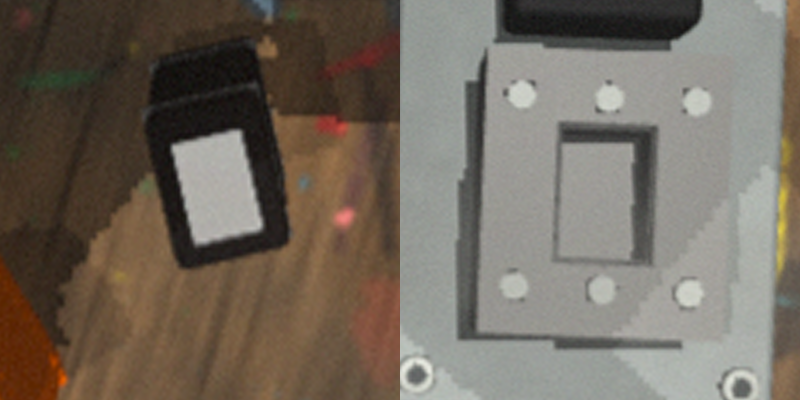

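The relay top is at about (0.4685, -0.2825) with yaw +12.9°. The socket is at about (0.522, -0.118) with yaw -2.3°. Triangulated heights (0.039 and 0.044) agree with the text. Next I move above the relay and check.

Call:
servo_tool(
  series=[
    {"dx": -1,"dy": -25,"dz": -25,"roll": 7,"jaw": 0.4},
    {"dx": -1,"dy": -50,"dz": -60,"roll": 12.9,"jaw": 0.4},
    {"dx": -1,"dy": -62,"dz": -90,"roll": 12.9,"jaw": 0.4},
    {"dx": -1,"dy": -62,"dz": -90,"roll": 12.9,"jaw": 0.4},
    {"dx": -1,"dy": -62,"dz": -90,"roll": 12.9,"jaw": 0.4},
  ],
)

```text
time: 3.28
position: [0.4679, -0.2815, 0.1271]
orientation: [-0.002, 0.624, 0.781, 0.0]
contact_force: [0.3, 0.3, 0.2]
gripper_width: 0.0668
grip_force: 0.0
```

```bash
cat > g.py <<'E'
from h import *
import sys
st=ctrl.observe();print(st["time"],st["position"],st["gripper_width"])
x=R.from_quat(np.roll(st["orientation"],-1)).as_matrix(); yaw=np.degrees(np.arctan2(x[1,1],x[0,1])); print("tool y dir deg",yaw.round(2), "tilt",x[:,2].round(4))
p,c=shoot("wrist"); save(p,sys.argv[1])
ctr=st["position"][:2]; z=float(sys.argv[2])
a=rectify(p,c,ctr,z); save({"pixels":a},sys.argv[1]+"r")
m=(cv2.cvtColor(a,cv2.COLOR_RGB2GRAY)>150).astype(np.uint8)
n,l,s,ce=cv2.connectedComponentsWithStats(m)
for i in range(1,n):
    if 4000<s[i,4]<12000:
        r=cv2.minAreaRect(np.argwhere(l==i)[:,::-1].astype(np.float32)); print("panel",np.array(r[1])/4,r[2],"rel to TCP mm",r[0][0]/4-50,50-r[0][1]/4)
E
python3 g.py w3 .062
```

```text
3.2833 [ 0.4678626  -0.28147329  0.12713877] 0.06675714252338935
tool y dir deg 12.79 tilt [-0.0033  0.0033 -1.    ]
panel [25.83849907 17.72191811] 76.75948333740234 rel to TCP mm 0.5327873229980469 -2.5143470764160156
```

View pics/w3r.png

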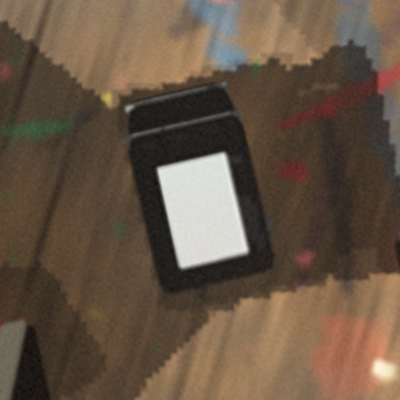

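The rectified view shows the relay's top face centred at (202,200), which is right under the TCP. I descend and grip.

Call:
servo_tool(
  series=[
    {"dx": 0.5,"dy": 0,"dz": -40,"roll": 0.4,"jaw": 0.4},
    {"dx": 0.5,"dy": 0,"dz": -78,"roll": 0.4,"jaw": 0.4},
    {"dx": 0.5,"dy": 0,"dz": -105,"roll": 0.4,"jaw": 0.4},
    {"dx": 0.5,"dy": 0,"dz": -105,"roll": 0.4,"jaw": 0.4},
    {"dx": 0.5,"dy": 0,"dz": -105,"roll": 0.4,"jaw": 0.4},
  ],
  squeeze=25,
)

```text
time: 3.75
position: [0.47, -0.2815, 0.0247]
orientation: [-0.0, 0.62, 0.784, 0.0]
contact_force: [-0.3, -0.3, 0.2]
gripper_width: 0.065
grip_force: 0.0
```

Call:
servo_tool(
  series=[
    {"dx": 0,"dy": 0,"dz": 0,"roll": 0,"jaw": -1},
    {"dx": 0,"dy": 0,"dz": 0,"roll": 0,"jaw": -1},
    {"dx": 0,"dy": 0,"dz": 0,"roll": 0,"jaw": -1},
    {"dx": 0,"dy": 0,"dz": 0,"roll": 0,"jaw": -1},
    {"dx": 0,"dy": 0,"dz": 0,"roll": 0,"jaw": -1},
  ],
  squeeze=25,
)

```text
time: 4.17
position: [0.4701, -0.2824, 0.0248]
orientation: [0.001, 0.62, 0.784, -0.0]
contact_force: [0.0, 0.2, 0.1]
gripper_width: 0.0366
grip_force: 0.0
```

```bash
python3 g.py w4 .062
```

```text
4.1667 [ 0.47006338 -0.28243746  0.0247963 ] 0.036604068661109136
tool y dir deg 13.3 tilt [ 0.0015 -0.0013 -1.    ]
panel [25.46013451 17.9379673 ] 76.67547607421875 rel to TCP mm -1.7204132080078125 -0.9304924011230469
```

Call:
servo_tool(
  series=[
    {"dx": 0,"dy": 0,"dz": 0,"roll": 0,"jaw": -1},
    {"dx": 0,"dy": 0,"dz": 0,"roll": 0,"jaw": -1},
    {"dx": 0,"dy": 0,"dz": 15,"roll": 0,"jaw": -1},
    {"dx": 0,"dy": 0,"dz": 45,"roll": 0,"jaw": -1},
    {"dx": 0,"dy": 0,"dz": 75,"roll": 0,"jaw": -1},
  ],
  squeeze=25,
)

```text
time: 4.63
position: [0.4682, -0.2809, 0.0978]
orientation: [-0.002, 0.621, 0.784, 0.0]
contact_force: [0.4, -0.2, -1.4]
gripper_width: 0.0299
grip_force: 25.0
```

Call:
servo_tool(
  series=[
    {"dx": 13,"dy": 38,"dz": 10,"roll": -7,"jaw": -1},
    {"dx": 26,"dy": 76,"dz": 10,"roll": -14,"jaw": -1},
    {"dx": 39,"dy": 114,"dz": 10,"roll": -15.6,"jaw": -1},
    {"dx": 39,"dy": 114,"dz": 10,"roll": -15.6,"jaw": -1},
    {"dx": 39,"dy": 114,"dz": 10,"roll": -15.6,"jaw": -1},
  ],
)

```text
time: 5.05
position: [0.5085, -0.1654, 0.1083]
orientation: [-0.001, 0.72, 0.694, -0.0]
contact_force: [0.1, -0.9, -1.4]
gripper_width: 0.0299
grip_force: 25.0
```

```bash
python3 - <<'E'
from h import *
import subprocess
st=ctrl.observe(); print(st["position"],st["gripper_width"],st["grip_force"])
z=st["position"][2]-.0248+.062; p,c=shoot("wrist"); save(p,"w5")
a=rectify(p,c,st["position"][:2],z); 
b=rectify(p,c,(.5219,-.1179),.045)
cv2.imwrite("pics/r5.png",cv2.cvtColor(np.hstack([a,b]),cv2.COLOR_RGB2BGR))
E
python3 -c "
import cv2,numpy as np
a=cv2.imread('pics/w5.png')[:, :];b=cv2.imread('pics/r5.png')
b=cv2.resize(b,(640,320));cv2.imwrite('pics/c5.png',np.vstack([a[60:340],b]))"
```

```text
[ 0.50854404 -0.16536857  0.10826185] 0.029935662600519008 25.000032484531403
```

View pics/c5.png

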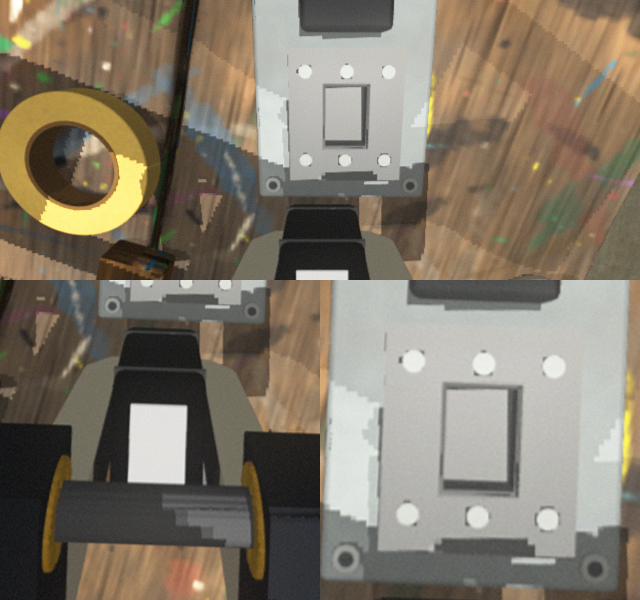

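The relay is held squarely at (322,240), with its top panel level and the socket mouth at (345,117). Seen by the same camera, the relay sits about (-0.6, +1.8) mm from the TCP. I move over the socket and go down to just above the mouth.

Call:
servo_tool(
  series=[
    {"dx": 10,"dy": 30,"dz": 0,"roll": 0,"jaw": -1},
    {"dx": 14,"dy": 46,"dz": 0,"roll": 0,"jaw": -1},
    {"dx": 14,"dy": 46,"dz": -20,"roll": 0,"jaw": -1},
    {"dx": 14,"dy": 46,"dz": -33,"roll": 0,"jaw": -1},
    {"dx": 14,"dy": 46,"dz": -33,"roll": 0,"jaw": -1},
  ],
)

```text
time: 5.52
position: [0.5203, -0.1224, 0.0728]
orientation: [-0.002, 0.721, 0.693, -0.001]
contact_force: [0.4, 0.2, -1.6]
gripper_width: 0.0299
grip_force: 25.0
```

```bash
python3 - <<'E'
from h import *
st=ctrl.observe(); print(st["time"],st["position"],st["contact_force"])
o=R.from_quat(np.roll(st["orientation"],-1)).as_matrix();print(np.degrees(np.arctan2(o[1,1],o[0,1])))
ims=[]
for n in ["scene","side"]:
    p,c=shoot(n); u=proj(c,[.522,-.118,.06]).astype(int); im=cv2.cvtColor(np.ascontiguousarray(p["pixels"]),cv2.COLOR_RGB2BGR)[u[1]-40:u[1]+40,u[0]-40:u[0]+40]
    ims.append(cv2.resize(im,(400,400),interpolation=cv2.INTER_CUBIC))
cv2.imwrite("pics/c6.png",np.hstack(ims))
E
```

```text
5.5167 [ 0.52029643 -0.12236489  0.07283773] [ 0.4080527   0.21179311 -1.56243462]
-2.3349594360103563
```

View pics/c6.png

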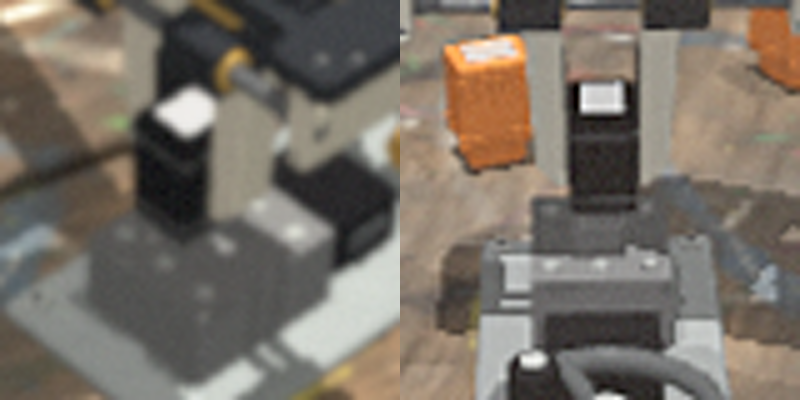

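The relay hovers just over the socket in both views. The measured pose scatters by about 2 mm, so I average several readings.

```bash
python3 - <<'E'
from h import *
P=[]
for i in range(10):
    p,c=shoot("wrist"); st=ctrl.observe(); P.append(st["position"])
    if i>7:
        z=st["position"][2]-.0248+.062; a=rectify(p,c,[.5225,-.122],.0857)
        m=cv2.cvtColor(a,cv2.COLOR_RGB2GRAY)>170
print(np.mean(P,0),np.std(P,0)); print(np.round(P,4)[:,:2].tolist(), st["time"])
save(p,"w7");save({"pixels":a},"w7r")
n,l,s,ce=cv2.connectedComponentsWithStats(m.astype(np.uint8))
for i in range(1,n):
    if s[i,4]>1500: print(s[i]/4-50)
E
```

```text
[ 0.5228199  -0.12265217  0.07622448] [0.00016155 0.00043549 0.00021913]
[[0.5225, -0.1232], [0.5228, -0.1232], [0.523, -0.1231], [0.523, -0.1229], [0.523, -0.1227], [0.5229, -0.1225], [0.5228, -0.1224], [0.5227, -0.1222], [0.5227, -0.1221], [0.5226, -0.122]] 6.1167
[ -37.5   -50.     26.25  -30.75 3959.75]
[ -12.75    4.    -27.5   -19.5  2501.  ]
```

It is real settling, and the settled pose equals the commanded one. I shift y by +2.5 mm and lower gently.

Call:
servo_tool(
  series=[
    {"dx": 0,"dy": 2.5,"dz": 0,"roll": 0,"jaw": -1},
    {"dx": 0,"dy": 2.5,"dz": 0,"roll": 0,"jaw": -1},
    {"dx": 0,"dy": 2.5,"dz": -3,"roll": 0,"jaw": -1},
    {"dx": 0,"dy": 2.5,"dz": -6,"roll": 0,"jaw": -1},
    {"dx": 0,"dy": 2.5,"dz": -8,"roll": 0,"jaw": -1},
  ],
)

```text
time: 6.53
position: [0.5225, -0.1191, 0.0673]
orientation: [-0.0, 0.721, 0.693, 0.0]
contact_force: [0.1, 2.0, -1.3]
gripper_width: 0.0299
grip_force: 25.0
```

Call:
servo_tool(
  series=[
    {"dx": 0,"dy": 0,"dz": 0,"roll": 0,"jaw": -1},
    {"dx": 0,"dy": 0,"dz": -2,"roll": 0,"jaw": -1},
    {"dx": 0,"dy": 0,"dz": -2,"roll": 0,"jaw": -1},
  ],
)

```text
time: 6.78
position: [0.5224, -0.1191, 0.0662]
orientation: [-0.0, 0.721, 0.693, 0.0]
contact_force: [-1.8, 3.2, 5.1]
gripper_width: 0.0298
grip_force: 25.0
```

Call:
servo_tool(
  series=[
    {"dx": -0.4,"dy": 0.8,"dz": 0,"roll": 0,"jaw": -1},
    {"dx": -0.4,"dy": 0.8,"dz": 0,"roll": 0,"jaw": -1},
    {"dx": -0.4,"dy": 0.8,"dz": -2,"roll": 0,"jaw": -1},
    {"dx": -0.4,"dy": 0.8,"dz": -3,"roll": 0,"jaw": -1},
    {"dx": -0.4,"dy": 0.8,"dz": -3,"roll": 0,"jaw": -1},
  ],
)

```text
time: 7.2
position: [0.5225, -0.1187, 0.0653]
orientation: [0.001, 0.721, 0.693, 0.0]
contact_force: [-6.7, 3.5, 22.1]
gripper_width: 0.0297
grip_force: 25.0
```

Call:
servo_tool(
  series=[
    {"dx": -1.2,"dy": 0.8,"dz": 2,"roll": 0,"jaw": -1},
    {"dx": -1.2,"dy": 0.8,"dz": 2,"roll": 0,"jaw": -1},
    {"dx": -1.2,"dy": 0.8,"dz": 0,"roll": 0,"jaw": -1},
    {"dx": -1.2,"dy": 0.8,"dz": -1,"roll": 0,"jaw": -1},
    {"dx": -1.2,"dy": 0.8,"dz": -1,"roll": 0,"jaw": -1},
  ],
)

```text
time: 7.62
position: [0.5218, -0.1179, 0.0643]
orientation: [0.001, 0.721, 0.693, 0.001]
contact_force: [-5.7, 5.3, 24.4]
gripper_width: 0.03
grip_force: 25.0
```

Call:
servo_tool(
  series=[
    {"dx": -0.8,"dy": 0.8,"dz": 2,"roll": 0,"jaw": -1},
    {"dx": -0.8,"dy": 0.8,"dz": 2,"roll": 0,"jaw": -1},
    {"dx": -0.8,"dy": 0.8,"dz": 1,"roll": 0,"jaw": -1},
    {"dx": -0.8,"dy": 0.8,"dz": 0,"roll": 0,"jaw": -1},
    {"dx": -0.8,"dy": 0.8,"dz": -1,"roll": 0,"jaw": -1},
  ],
)

```text
time: 8.03
position: [0.5219, -0.1174, 0.0636]
orientation: [0.002, 0.721, 0.693, 0.001]
contact_force: [-4.3, 4.9, 28.5]
gripper_width: 0.0296
grip_force: 25.0
```

```bash
python3 - <<'E'
from h import *
for i in range(4):
    p,c=shoot("wrist"); st=ctrl.observe()
print(st["position"],np.round(st["contact_force"],1),np.round(st["wrist_torque"],2)); save(p,"w8")
ims=[]
for n in ["scene","side"]:
    p2,c2=shoot(n); u=proj(c2,[.522,-.118,.06]).astype(int); im=cv2.cvtColor(np.ascontiguousarray(p2["pixels"]),cv2.COLOR_RGB2BGR)[u[1]-30:u[1]+30,u[0]-30:u[0]+30]
    ims.append(cv2.resize(im,(300,300),interpolation=cv2.INTER_CUBIC))
w=rectify(p,c,st["position"][:2],.045); w=cv2.cvtColor(w,cv2.COLOR_RGB2BGR)[:300]
w2=cv2.cvtColor(rectify(p,c,st["position"][:2],.102),cv2.COLOR_RGB2BGR)[:300]
cv2.imwrite("pics/c8.png",np.vstack([np.hstack(ims+[np.zeros((300,200,3),np.uint8)]),np.hstack([w,w2])]))
E
```

```text
[ 0.52183905 -0.11732475  0.06347882] [-3.   4.3 24.6] [ 0.45  0.7  -0.04]
```

View pics/c8.png

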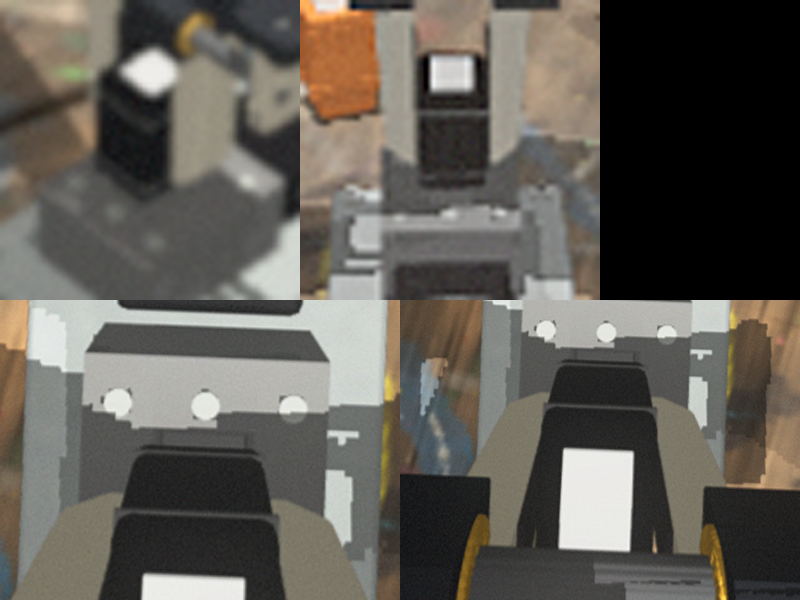

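The view shows the relay over the mouth with its foot partly in, and the shoulder edge at rows 447-455. Its lower front edge seems further back than expected for an upright block. I overlay upright-box wireframes to check for tilt and offset, with the pre-grasp picture as a control.

```bash
cat > ov.py <<'E'
from h import *
def box(im,c,ctr,yaw,zb,zt,hx,hy,col,s,o):
    k=np.array([[-hx,-hy],[hx,-hy],[hx,hy],[-hx,hy]]); a=np.radians(yaw); Rm=np.array([[np.cos(a),-np.sin(a)],[np.sin(a),np.cos(a)]])
    k=k@Rm.T+np.array(ctr)
    P=[[(proj(c,[*q,z])-o)*s for q in k] for z in (zb,zt)]
    for ring in P: cv2.polylines(im,[np.int32(ring)],True,col,1,cv2.LINE_AA)
    for u,v in zip(*P): cv2.line(im,tuple(np.int32(u)),tuple(np.int32(v)),col,1,cv2.LINE_AA)
def crop(img,o,w,h,s):
    im=np.ascontiguousarray(img)[o[1]:o[1]+h,o[0]:o[0]+w]; return cv2.resize(im,None,fx=s,fy=s,interpolation=cv2.INTER_CUBIC)
E
python3 - <<'E'
from ov import *
out=[]
# control: standing on the table, pose of w3
p,c=shoot("wrist"); st=ctrl.observe(); print(st["position"])
pc=dict(p); st3=dict(position=[.46786,-.28147,.12714],orientation=[-.002,.624,.781,0]); c3=cam(p,st3)
b3=cv2.imread("pics/w3.png"); cc=(.4678,-.2816); u=proj(c3,[*cc,.06]).astype(int)-[50,60]
im=crop(b3,u,100,100,4); box(im,c3,cc,13.1,.014,.062,.015,.02,(0,255,0),4,u); out.append(im)
pos=np.array(st["position"]); cr=pos[:2]+[-.0005,.0018]; zt=pos[2]+.0372
def show(p,c,off,w,h,s):
    u=proj(c,[.522,-.117,.07]).astype(int)-off; im=crop(cv2.cvtColor(np.ascontiguousarray(p["pixels"]),cv2.COLOR_RGB2BGR),u,w,h,s)
    box(im,c,cr,-2.3,zt-.048,zt,.015,.02,(0,255,0),s,u); box(im,c,(.522,-.1177),-2.3,.045,.0451,.01125,.01625,(0,0,255),s,u); box(im,c,(.522,-.1177),-2.3,.008,.045,.031,.036,(255,255,0),s,u); return im
out.append(show(p,c,[50,70],100,100,4))
ps,cs=shoot("scene"); im3=show(ps,cs,[33,17],66,33,6)
pd,cd=shoot("side"); im4=show(pd,cd,[33,17],66,33,6)
f=lambda i:cv2.resize(i,(400,200))
cv2.imwrite("pics/c9.png",np.vstack([np.hstack(out),np.hstack([f(im3),f(im4)])]))
E
```

```text
[ 0.52183596 -0.11734356  0.06347552]
```

View pics/c9.png

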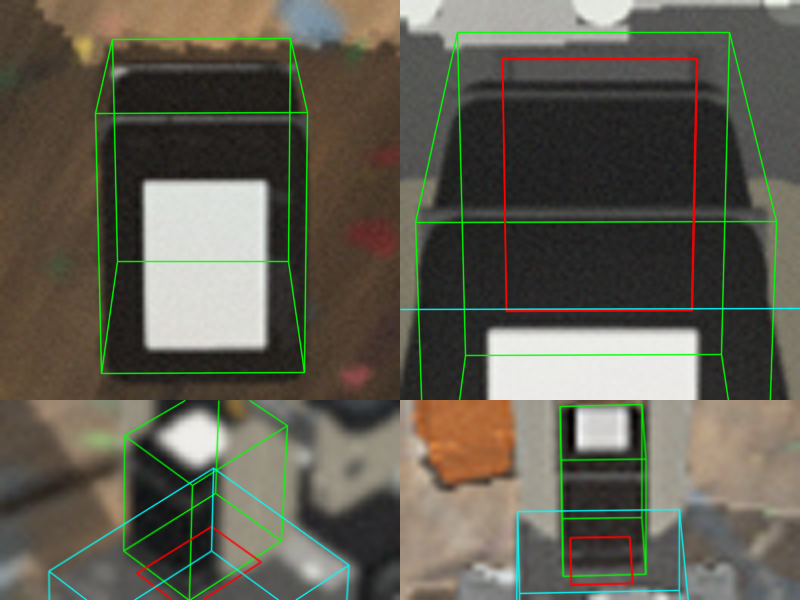

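The x alignment agrees. The relay sits further toward -y than I assumed, because the line I used is a seam, and the +Fy push agrees with that. I lift slightly, move +y and press again.

Call:
servo_tool(
  series=[
    {"dx": 0.6,"dy": 0.8,"dz": 3,"roll": 0,"jaw": -1},
    {"dx": 0.6,"dy": 1.6,"dz": 3,"roll": 0,"jaw": -1},
    {"dx": 0.6,"dy": 1.6,"dz": 3,"roll": 0,"jaw": -1},
    {"dx": 0.6,"dy": 1.6,"dz": 1.5,"roll": 0,"jaw": -1},
    {"dx": 0.6,"dy": 1.6,"dz": 0,"roll": 0,"jaw": -1},
  ],
)

```text
time: 8.9
position: [0.5219, -0.1158, 0.0605]
orientation: [0.001, 0.721, 0.693, 0.001]
contact_force: [6.6, -0.8, 1.4]
gripper_width: 0.0299
grip_force: 25.0
```

Call:
servo_tool(
  series=[
    {"dx": 0,"dy": 0,"dz": -1,"roll": 0,"jaw": -1},
    {"dx": 0,"dy": 0,"dz": -1,"roll": 0,"jaw": -1},
  ],
)

```text
time: 9.07
position: [0.5219, -0.1158, 0.0592]
orientation: [0.001, 0.721, 0.693, 0.001]
contact_force: [5.9, 0.5, -0.7]
gripper_width: 0.0299
grip_force: 25.0
```

It drops in freely. Continuing down until it seats.

Call:
servo_tool(
  series=[
    {"dx": 0.4,"dy": 0,"dz": -1.5,"roll": 0,"jaw": -1},
    {"dx": 0.4,"dy": 0,"dz": -3,"roll": 0,"jaw": -1},
    {"dx": 0.4,"dy": 0,"dz": -4,"roll": 0,"jaw": -1},
    {"dx": 0.4,"dy": 0,"dz": -5,"roll": 0,"jaw": -1},
    {"dx": 0.4,"dy": 0,"dz": -5,"roll": 0,"jaw": -1},
  ],
)

```text
time: 9.48
position: [0.5219, -0.1157, 0.0545]
orientation: [0.001, 0.721, 0.693, 0.0]
contact_force: [4.4, 0.3, 1.1]
gripper_width: 0.0301
grip_force: 25.0
```

Call:
servo_tool(
  series=[
    {"dx": 0.2,"dy": 0,"dz": -1,"roll": 0,"jaw": -1},
    {"dx": 0.2,"dy": 0,"dz": -2,"roll": 0,"jaw": -1},
    {"dx": 0.2,"dy": 0,"dz": -3,"roll": 0,"jaw": -1},
    {"dx": 0.2,"dy": 0,"dz": -4,"roll": 0,"jaw": -1},
    {"dx": 0.2,"dy": 0,"dz": -4,"roll": 0,"jaw": -1},
  ],
)

```text
time: 9.9
position: [0.522, -0.1167, 0.053]
orientation: [0.001, 0.721, 0.693, -0.0]
contact_force: [-2.2, -2.9, 21.9]
gripper_width: 0.0302
grip_force: 25.0
```

Seating force has appeared. I press a little more, open, rise and check.

Call:
servo_tool(
  series=[
    {"dx": 0,"dy": 0,"dz": -1.5,"roll": 0,"jaw": -1},
    {"dx": 0,"dy": 0,"dz": -1.5,"roll": 0,"jaw": -1},
    {"dx": 0,"dy": 0,"dz": 2,"roll": 0,"jaw": -1},
    {"dx": 0,"dy": 0,"dz": 3,"roll": 0,"jaw": 0.2},
    {"dx": 0,"dy": 0,"dz": 3,"roll": 0,"jaw": 0.2},
  ],
)

```text
time: 10.32
position: [0.5196, -0.1149, 0.0528]
orientation: [-0.002, 0.721, 0.693, -0.001]
contact_force: [-0.3, 0.8, 0.0]
gripper_width: 0.039
grip_force: 0.0
```

Call:
servo_tool(
  series=[
    {"dx": 0,"dy": 0,"dz": 0,"roll": 0,"jaw": 0.2},
    {"dx": 0,"dy": 0,"dz": 0,"roll": 0,"jaw": 0.2},
    {"dx": 0,"dy": -10,"dz": 30,"roll": 0,"jaw": 0.2},
    {"dx": 0,"dy": -10,"dz": 65,"roll": 0,"jaw": 0.2},
    {"dx": 0,"dy": -10,"dz": 100,"roll": 0,"jaw": 0.2},
  ],
)

```text
time: 10.73
position: [0.5198, -0.1251, 0.1531]
orientation: [-0.002, 0.721, 0.693, -0.001]
contact_force: [0.4, -0.3, 1.0]
gripper_width: 0.0561
grip_force: 0.0
```

Call:
servo_tool(
  series=[
    {"dx": 0,"dy": 40,"dz": 20,"roll": 0,"jaw": 0.2},
    {"dx": 0,"dy": 60,"dz": 20,"roll": 0,"jaw": 0.2},
    {"dx": 0,"dy": 60,"dz": 20,"roll": 0,"jaw": 0.2},
    {"dx": 0,"dy": 60,"dz": 20,"roll": 0,"jaw": 0.2},
    {"dx": 0,"dy": 60,"dz": 20,"roll": 0,"jaw": 0.2},
  ],
)

```text
time: 11.15
position: [0.5207, -0.0655, 0.1727]
orientation: [-0.001, 0.721, 0.693, -0.001]
contact_force: [-0.9, -0.1, -0.6]
gripper_width: 0.0559
grip_force: 0.0
```

```bash
python3 - <<'E'
from h import *
Q={}
for i in range(3): q=shoot("wrist")
Q["wrist"]=shoot("wrist"); Q["scene"]=shoot("scene"); Q["side"]=shoot("side")
st=ctrl.observe(); print(st["time"],st["position"])
for L,z,nom in (("relay",.069,(.522,-.1177)),("socket",.045,(.522,-.1177)),("wheel_hub",.052,(.528,.032)),("handle",.084,(.557,.066))):
    rs=[]
    for n,(p,c) in Q.items():
        t=[np.array(r["xy"]) for r in ctrl.spot_point(p,L)]; g=proj(c,[*nom,z])
        t=sorted(t,key=lambda x:np.linalg.norm(x-g))[:1]
        if t and np.linalg.norm(t[0]-g)<25: rs.append(ray(c,t[0])); print(L,n,atz(c,t[0],z).round(4)[:2])
    if len(rs)>1: print(L,*[np.round(v,4) for v in tri(rs)])
p,c=Q["wrist"]; save(p,"w10"); 
for z in (.093,.097):
    a=rectify(p,c,(.522,-.1177),z); m=(cv2.cvtColor(a,cv2.COLOR_RGB2GRAY)>170).astype(np.uint8)
    n,l,s,ce=cv2.connectedComponentsWithStats(m)
    for i in range(1,n):
        if 4500<s[i,4]<12000:
            r=cv2.minAreaRect(np.argwhere(l==i)[:,::-1].astype(np.float32)); print(z,"panel",np.array(r[1])/4,r[2],np.array(r[0])/4-50)
# panel corner rays from every camera
rs=[]
for n,(p,c) in Q.items():
    u=proj(c,[.522,-.1177,.093]).astype(int); g=cv2.cvtColor(np.ascontiguousarray(p["pixels"]),cv2.COLOR_RGB2GRAY)
    k=40 if n=="wrist" else 12
    sub=(g[u[1]-k:u[1]+k,u[0]-k:u[0]+k]>165).astype(np.uint8); nn,l,s,ce=cv2.connectedComponentsWithStats(sub)
    j=1+np.argmin(np.linalg.norm(ce[1:]-k,axis=1)+1000*(s[1:,4]<15)); print(n,s[j],(ce[j]-k).round(1)); rs.append(ray(c,ce[j]+u-k))
print("panel tri",*[np.round(v,4) for v in tri(rs)])
E
```

```text
11.45 [ 0.52111729 -0.06611487  0.17310703]
relay wrist [ 0.5205 -0.1178]
relay scene [ 0.5255 -0.1091]
relay side [ 0.5261 -0.1202]
relay [ 0.525  -0.1135  0.0731] [0.0049 0.0036 0.0015]
socket scene [ 0.5218 -0.1139]
socket side [ 0.5251 -0.1167]
socket [ 0.5243 -0.1152  0.0466] [0.0011 0.0011]
wheel_hub wrist [0.5298 0.0295]
wheel_hub scene [0.5247 0.0368]
wheel_hub side [0.5255 0.0386]
wheel_hub [0.5271 0.0331 0.0516] [0.0045 0.0031 0.0034]
handle scene [0.5627 0.0567]
handle side [0.5597 0.0684]
handle [0.5595 0.0618 0.0792] [0.0002 0.0002]
0.093 panel [30.45127487 24.01885414] 88.34770202636719 [25.62361145 -5.29803467]
0.093 panel [17.62354851 25.5441494 ] 1.9091522693634033 [-1.08282471 -0.5152626 ]
0.097 panel [29.75 23.5 ] 90.0 [25.75  -7.625]
0.097 panel [17.29553032 25.02488136] 2.2457425594329834 [-1.07730865 -2.71627045]
wrist [ 25  22  28  35 949] [-1.1 -1.1]
scene [ 6  8 15 11 89] [0.8 1. ]
side [ 8 11  8  6 41] [-0.6  1.1]
panel tri [ 0.5223 -0.1169  0.0928] [0.0013 0.0002 0.0011]
```

The relay panel triangulates to (0.5223, -0.1169, 0.0928), so its top is at 93 mm: home and in line. Next is the wheel: I place the camera over it and measure the hub and handle numerically.

Call:
servo_tool(
  series=[
    {"dx": 8,"dy": 32,"dz": 7,"roll": 0,"jaw": 0.2},
    {"dx": 16,"dy": 64,"dz": 14,"roll": 0,"jaw": 0.2},
    {"dx": 25,"dy": 90,"dz": 20,"roll": 0,"jaw": 0.2},
    {"dx": 25,"dy": 90,"dz": 20,"roll": 0,"jaw": 0.2},
    {"dx": 25,"dy": 90,"dz": 20,"roll": 0,"jaw": 0.2},
  ],
)

```text
time: 12.47
position: [0.5466, 0.0256, 0.1939]
orientation: [0.0, 0.72, 0.694, 0.0]
contact_force: [0.0, -0.4, -0.6]
gripper_width: 0.0559
grip_force: 0.0
```

```bash
python3 - <<'E'
from h import *
for i in range(6): p,c=shoot("wrist")
st=ctrl.observe(); print(st["time"],st["position"]); save(p,"w11")
for L,z in (("wheel_hub",.052),("handle",.084)):
    for r in ctrl.spot_point(p,L)[:2]: print(L,round(r["score"],2),np.round(r["xy"]),atz(c,r["xy"],z).round(4))
Q={"wrist":(p,c),"side":shoot("side"),"scene":shoot("scene")}
rs=[]
for n,(pp,cc) in Q.items():
    u=proj(cc,[.558,.066,.108]).astype(int); k=30 if n=="wrist" else 10
    g=cv2.cvtColor(np.ascontiguousarray(pp["pixels"]),cv2.COLOR_RGB2GRAY)[u[1]-k:u[1]+k,u[0]-k:u[0]+k]
    nn,l,s,ce=cv2.connectedComponentsWithStats((g>150).astype(np.uint8))
    for i in range(1,nn):
        if s[i,4]>3: print(n,"white blob",s[i].tolist(),atz(cc,ce[i]+u-k,.108).round(4))
    for m in ctrl.masks_of(pp,"handle")[:2]:
        print(n,"mask",round(m["score"],2),np.round(m["rect"]).tolist(),"pred top",proj(cc,[.558,.066,.108]).round(),"bottom",proj(cc,[.558,.066,.06]).round())
# hub cap & ring
a=rectify(p,c,(.528,.0322),.0575,half=.06,s=4000); g=cv2.cvtColor(a,cv2.COLOR_RGB2GRAY); 
nn,l,s,ce=cv2.connectedComponentsWithStats((g[180:300,180:300]>140).astype(np.uint8))
for i in range(1,nn):
    if s[i,4]>40: print("hub blob",s[i].tolist(),(ce[i]+180)/4-60)
H=cv2.HoughCircles(cv2.GaussianBlur(g,(5,5),0),cv2.HOUGH_GRADIENT,1,40,param1=80,param2=25,minRadius=150,maxRadius=215); print("ring mm (x,-y,r)",None if H is None else (H[0][:4]/4-[60,60,0]).round(1).tolist())
E
```

```text
12.7667 [0.54598209 0.02350644 0.19336975]
wheel_hub 0.77 [301. 214.] [0.5296 0.0322 0.052 ]
handle 0.56 [337. 172.] [0.5567 0.0672 0.084 ]
wrist white blob [10, 0, 48, 46, 709] [0.5661 0.0757 0.108 ]
wrist white blob [0, 16, 4, 13, 36] [0.5405 0.0724 0.108 ]
wrist white blob [23, 23, 14, 15, 167] [0.5572 0.0663 0.108 ]
wrist white blob [0, 34, 2, 3, 5] [0.5397 0.0642 0.108 ]
wrist white blob [58, 39, 2, 6, 7] [0.5745 0.0585 0.108 ]
wrist white blob [17, 40, 3, 4, 7] [0.5499 0.0597 0.108 ]
wrist white blob [4, 43, 12, 17, 122] [0.5456 0.0527 0.108 ]
wrist white blob [18, 46, 19, 14, 238] [0.5548 0.0525 0.108 ]
wrist white blob [56, 50, 4, 10, 37] [0.5737 0.0506 0.108 ]
wrist mask 0.7 [322.0, 156.0, 33.0, 38.0] pred top [341. 180.] bottom [338. 169.]
side white blob [0, 0, 13, 20, 154] [0.5692 0.0553 0.108 ]
side mask 0.57 [286.0, 281.0, 14.0, 26.0] pred top [294. 281.] bottom [294. 302.]
scene white blob [10, 9, 4, 4, 11] [0.558  0.0686 0.108 ]
scene white blob [18, 12, 2, 2, 4] [0.572  0.0721 0.108 ]
scene white blob [0, 14, 6, 6, 26] [0.5583 0.0388 0.108 ]
scene mask 0.67 [344.0, 199.0, 50.0, 44.0] pred top [390. 201.] bottom [387. 219.]
scene mask 0.63 [385.0, 201.0, 10.0, 22.0] pred top [390. 201.] bottom [387. 219.]
hub blob [0, 0, 82, 22, 906] [ -9.30905077 -12.80463576]
hub blob [106, 15, 14, 57, 593] [13.41905565 -3.64713322]
hub blob [35, 41, 48, 41, 1614] [-0.28996283  0.7413259 ]
ring mm (x,-y,r) [[-0.1, -1.4, 49.2]]
```

The handle's top cap is at (0.5574, 0.0666), the hub at about (0.528, 0.0325) and the radius is 45 mm. The handle stands at 49.5°, about 232° clockwise short of shut. Moving over the handle, down, and gripping.

Call:
servo_tool(
  series=[
    {"dx": 11,"dy": 38,"dz": 0,"roll": 0,"jaw": 0.2},
    {"dx": 11,"dy": 42,"dz": -35,"roll": 0,"jaw": 0.2},
    {"dx": 11,"dy": 42,"dz": -35,"roll": 0,"jaw": 0.2},
    {"dx": 11,"dy": 42,"dz": -65,"roll": 0,"jaw": 0.2},
    {"dx": 11,"dy": 42,"dz": -80,"roll": 0,"jaw": 0.2},
  ],
  squeeze=35,
)

```text
time: 13.53
position: [0.5564, 0.0663, 0.1123]
orientation: [-0.001, 0.721, 0.693, -0.001]
contact_force: [-1.0, 0.7, -0.6]
gripper_width: 0.0556
grip_force: 0.0
```

Call:
servo_tool(
  series=[
    {"dx": 0,"dy": 0,"dz": -20,"roll": 0,"jaw": 0.2},
    {"dx": 0,"dy": 0,"dz": -40,"roll": 0,"jaw": 0.2},
    {"dx": 0,"dy": 0,"dz": -48,"roll": 0,"jaw": 0.2},
    {"dx": 0,"dy": 0,"dz": -48,"roll": 0,"jaw": 0.2},
    {"dx": 0,"dy": 0,"dz": -48,"roll": 0,"jaw": -1},
  ],
)

```text
time: 13.95
position: [0.5575, 0.0661, 0.0662]
orientation: [-0.0, 0.721, 0.693, -0.0]
contact_force: [0.4, -0.0, 0.6]
gripper_width: 0.0523
grip_force: 0.0
```

Call:
servo_tool(
  series=[
    {"dx": 0,"dy": 0,"dz": 0,"roll": 0,"jaw": -1},
    {"dx": 0,"dy": 0,"dz": 0,"roll": 0,"jaw": -1},
    {"dx": 0,"dy": 0,"dz": 0,"roll": 0,"jaw": -1},
    {"dx": 0,"dy": 0,"dz": 0,"roll": 0,"jaw": -1},
    {"dx": 0,"dy": 0,"dz": 0,"roll": 0,"jaw": -1},
  ],
)

```text
time: 14.37
position: [0.5577, 0.0665, 0.0663]
orientation: [0.0, 0.721, 0.693, 0.0]
contact_force: [4.6, 0.8, 0.7]
gripper_width: 0.0201
grip_force: 1.7
```

Call:
servo_tool(
  series=[
    {"dx": 0,"dy": 0,"dz": 0,"roll": 0,"jaw": -1},
    {"dx": 0,"dy": 0,"dz": 0,"roll": 0,"jaw": -1},
    {"dx": 0,"dy": 0,"dz": 0,"roll": 0,"jaw": -1},
  ],
)

```text
time: 14.62
position: [0.5578, 0.0666, 0.0662]
orientation: [0.0, 0.721, 0.693, 0.0]
contact_force: [0.1, 0.3, 4.4]
gripper_width: 0.0193
grip_force: 35.0
```

Gripped (19.3 mm, 35 N). I compute the clockwise arc shifts.

```bash
cat > arc.py <<'E'
import numpy as np,sys
a0,step,n=map(float,sys.argv[1:4]); r=45
for k in range(int(n)):
    s=a0+5*k*step; f=lambda t:r*np.array([np.cos(np.radians(t)),np.sin(np.radians(t))])
    print([ (f(s+step*i)-f(s)).round(1).tolist() for i in range(1,6)])
E
python3 arc.py 49 -18 2
```

```text
[[9.0, -10.8], [14.3, -23.8], [15.3, -37.9], [11.9, -51.5], [4.4, -63.5]]
[[-10.8, -9.0], [-23.8, -14.3], [-37.9, -15.3], [-51.5, -11.9], [-63.5, -4.4]]
```

Call:
servo_tool(
  series=[
    {"dx": 9.0,"dy": -10.8,"dz": 0,"roll": 0,"jaw": -1},
    {"dx": 14.3,"dy": -23.8,"dz": 0,"roll": 0,"jaw": -1},
    {"dx": 15.3,"dy": -37.9,"dz": 0,"roll": 0,"jaw": -1},
    {"dx": 11.9,"dy": -51.5,"dz": 0,"roll": 0,"jaw": -1},
    {"dx": 4.4,"dy": -63.5,"dz": 0,"roll": 0,"jaw": -1},
  ],
)

```text
time: 15.03
position: [0.5626, 0.0016, 0.0661]
orientation: [0.001, 0.721, 0.693, 0.001]
contact_force: [-1.8, 4.6, 7.5]
gripper_width: 0.0192
grip_force: 35.0
```

Call:
servo_tool(
  series=[
    {"dx": 0,"dy": 0,"dz": 0,"roll": 0,"jaw": -1},
    {"dx": 0,"dy": 0,"dz": 0,"roll": 0,"jaw": -1},
    {"dx": 0,"dy": 0,"dz": 0,"roll": 0,"jaw": -1},
  ],
)

```text
time: 15.28
position: [0.5615, 0.0007, 0.0662]
orientation: [0.001, 0.722, 0.692, -0.001]
contact_force: [-0.6, -1.6, 6.4]
gripper_width: 0.0195
grip_force: 35.0
```

Call:
servo_tool(
  series=[
    {"dx": -10.8,"dy": -9.0,"dz": 0,"roll": 0,"jaw": -1},
    {"dx": -23.8,"dy": -14.3,"dz": 0,"roll": 0,"jaw": -1},
    {"dx": -37.9,"dy": -15.3,"dz": 0,"roll": 0,"jaw": -1},
    {"dx": -51.5,"dy": -11.9,"dz": 0,"roll": 0,"jaw": -1},
    {"dx": -63.5,"dy": -4.4,"dz": 0,"roll": 0,"jaw": -1},
  ],
)

```text
time: 15.7
position: [0.4993, -0.0021, 0.0662]
orientation: [0.001, 0.722, 0.692, 0.002]
contact_force: [11.6, 9.3, -0.9]
gripper_width: 0.0194
grip_force: 35.0
```

Call:
servo_tool(
  series=[
    {"dx": 0,"dy": 0,"dz": 0,"roll": 0,"jaw": -1},
    {"dx": 0,"dy": 0,"dz": 0,"roll": 0,"jaw": -1},
    {"dx": 0,"dy": 0,"dz": 0,"roll": 0,"jaw": -1},
  ],
)

```text
time: 15.95
position: [0.4986, -0.0013, 0.0661]
orientation: [0.0, 0.721, 0.692, 0.001]
contact_force: [2.2, 5.4, 4.7]
gripper_width: 0.0192
grip_force: 35.0
```

```bash
python3 arc.py -131 -10 1;  python3 - <<'E'
from h import *
for i in range(4): ctrl.get_image("side")
st=ctrl.observe(); print(st["position"],st["contact_force"],st["time"])
E
```

```text
[[-5.4, 5.6], [-9.8, 12.1], [-13.0, 19.3], [-14.9, 26.9], [-15.5, 34.7]]
[ 0.49878489 -0.00147948  0.06615891] [2.83997501 5.17146674 5.73763256] 16.15
```

Call:
servo_tool(
  series=[
    {"dx": -5.4,"dy": 5.6,"dz": 0,"roll": 0,"jaw": -1},
    {"dx": -9.8,"dy": 12.1,"dz": 0,"roll": 0,"jaw": -1},
    {"dx": -13.0,"dy": 19.3,"dz": 0,"roll": 0,"jaw": -1},
    {"dx": -14.9,"dy": 26.9,"dz": 0,"roll": 0,"jaw": -1},
    {"dx": -15.5,"dy": 34.7,"dz": 0,"roll": 0,"jaw": -1},
  ],
)

```text
time: 16.57
position: [0.4841, 0.0323, 0.0662]
orientation: [0.002, 0.721, 0.693, 0.001]
contact_force: [7.5, -2.4, 0.1]
gripper_width: 0.0197
grip_force: 35.0
```

Call:
servo_tool(
  series=[
    {"dx": 0,"dy": 1,"dz": 0,"roll": 0,"jaw": -1},
    {"dx": 0,"dy": 2,"dz": 0,"roll": 0,"jaw": -1},
    {"dx": 0,"dy": 3,"dz": 0,"roll": 0,"jaw": -1},
    {"dx": 0,"dy": 3,"dz": 0,"roll": 0,"jaw": -1},
    {"dx": 0,"dy": 3,"dz": 0,"roll": 0,"jaw": -1},
  ],
)

```text
time: 16.98
position: [0.4841, 0.0338, 0.0662]
orientation: [0.003, 0.721, 0.693, -0.0]
contact_force: [5.5, -7.7, 1.4]
gripper_width: 0.0195
grip_force: 35.0
```

Call:
servo_tool(
  series=[
    {"dx": 0,"dy": 1.5,"dz": 0,"roll": 0,"jaw": -1},
    {"dx": 0,"dy": 3,"dz": 0,"roll": 0,"jaw": -1},
    {"dx": 0,"dy": 3,"dz": 0,"roll": 0,"jaw": -1},
    {"dx": 0,"dy": 3,"dz": 0,"roll": 0,"jaw": -1},
  ],
)

```text
time: 17.32
position: [0.4841, 0.0339, 0.0662]
orientation: [0.004, 0.721, 0.693, -0.002]
contact_force: [3.1, -19.9, 1.9]
gripper_width: 0.0192
grip_force: 35.0
```

```bash
python3 - <<'E'
from h import *
for i in range(4): p,c=shoot("wrist")
st=ctrl.observe(); print(st["position"],st["contact_force"],st["time"],st["grip_force"])
for n in ("side","scene"):
    p,c=shoot(n)
    for r in ctrl.spot_point(p,"handle")[:1]: print(n,atz(c,r["xy"],.084).round(4), r["score"])
E
python3 arc.py 177.7 18 1; python3 arc.py 180 18 4
```

```text
[0.4841579  0.03390066 0.06621026] [  3.12922821 -19.50179003   2.49073358] 17.5167 35.00036895275116
side [0.4858 0.0348 0.084 ] 0.47
scene [0.4829 0.0346 0.084 ] 0.51
[[1.6, -14.0], [7.5, -26.8], [17.1, -37.1], [29.4, -44.0], [43.2, -46.8]]
[[2.2, -13.9], [8.6, -26.5], [18.5, -36.4], [31.1, -42.8], [45.0, -45.0]]
[[13.9, 2.2], [26.5, 8.6], [36.4, 18.5], [42.8, 31.1], [45.0, 45.0]]
[[-2.2, 13.9], [-8.6, 26.5], [-18.5, 36.4], [-31.1, 42.8], [-45.0, 45.0]]
[[-13.9, -2.2], [-26.5, -8.6], [-36.4, -18.5], [-42.8, -31.1], [-45.0, -45.0]]
```

It is firmly shut: 20 N with no movement, TCP at (0.4841, 0.0339), angle about 178°. Next I open two turns in 90° arcs, first taking the command back to the contact pose.

```bash
python3 arc.py 178 18 4
```

```text
[[1.7, -14.0], [7.7, -26.7], [17.3, -37.0], [29.6, -43.9], [43.4, -46.5]]
[[14.0, 1.7], [26.7, 7.7], [37.0, 17.3], [43.9, 29.6], [46.5, 43.4]]
[[-1.7, 14.0], [-7.7, 26.7], [-17.3, 37.0], [-29.6, 43.9], [-43.4, 46.5]]
[[-14.0, -1.7], [-26.7, -7.7], [-37.0, -17.3], [-43.9, -29.6], [-46.5, -43.4]]
```

Call:
servo_tool(
  series=[
    {"dx": 1.1,"dy": -3,"dz": 0,"roll": 0,"jaw": -1},
    {"dx": 1.1,"dy": -5.5,"dz": 0,"roll": 0,"jaw": -1},
    {"dx": 1.1,"dy": -5.5,"dz": 0,"roll": 0,"jaw": -1},
  ],
)

```text
time: 17.97
position: [0.4841, 0.0324, 0.0662]
orientation: [0.001, 0.721, 0.692, 0.0]
contact_force: [1.6, -2.5, 5.6]
gripper_width: 0.0196
grip_force: 35.0
```

Call:
servo_tool(
  series=[
    {"dx": 1.7,"dy": -14.0,"dz": 0,"roll": 0,"jaw": -1},
    {"dx": 7.7,"dy": -26.7,"dz": 0,"roll": 0,"jaw": -1},
    {"dx": 17.3,"dy": -37.0,"dz": 0,"roll": 0,"jaw": -1},
    {"dx": 29.6,"dy": -43.9,"dz": 0,"roll": 0,"jaw": -1},
    {"dx": 43.4,"dy": -46.5,"dz": 0,"roll": 0,"jaw": -1},
  ],
)

```text
time: 18.38
position: [0.5263, -0.0132, 0.0661]
orientation: [-0.001, 0.722, 0.692, -0.0]
contact_force: [-1.8, 7.9, 9.8]
gripper_width: 0.0195
grip_force: 35.0
```

Call:
servo_tool(
  series=[
    {"dx": 14.0,"dy": 1.7,"dz": 0,"roll": 0,"jaw": -1},
    {"dx": 26.7,"dy": 7.7,"dz": 0,"roll": 0,"jaw": -1},
    {"dx": 37.0,"dy": 17.3,"dz": 0,"roll": 0,"jaw": -1},
    {"dx": 43.9,"dy": 29.6,"dz": 0,"roll": 0,"jaw": -1},
    {"dx": 46.5,"dy": 43.4,"dz": 0,"roll": 0,"jaw": -1},
  ],
)

```text
time: 18.8
position: [0.5741, 0.0292, 0.0661]
orientation: [0.001, 0.721, 0.692, -0.001]
contact_force: [-3.0, -1.7, 8.9]
gripper_width: 0.0195
grip_force: 35.0
```

Call:
servo_tool(
  series=[
    {"dx": -1.7,"dy": 14.0,"dz": 0,"roll": 0,"jaw": -1},
    {"dx": -7.7,"dy": 26.7,"dz": 0,"roll": 0,"jaw": -1},
    {"dx": -17.3,"dy": 37.0,"dz": 0,"roll": 0,"jaw": -1},
    {"dx": -29.6,"dy": 43.9,"dz": 0,"roll": 0,"jaw": -1},
    {"dx": -43.4,"dy": 46.5,"dz": 0,"roll": 0,"jaw": -1},
  ],
)

```text
time: 19.22
position: [0.5304, 0.077, 0.0662]
orientation: [0.001, 0.721, 0.693, 0.0]
contact_force: [2.6, -7.5, 6.2]
gripper_width: 0.0197
grip_force: 35.0
```

Call:
servo_tool(
  series=[
    {"dx": -14.0,"dy": -1.7,"dz": 0,"roll": 0,"jaw": -1},
    {"dx": -26.7,"dy": -7.7,"dz": 0,"roll": 0,"jaw": -1},
    {"dx": -37.0,"dy": -17.3,"dz": 0,"roll": 0,"jaw": -1},
    {"dx": -43.9,"dy": -29.6,"dz": 0,"roll": 0,"jaw": -1},
    {"dx": -46.5,"dy": -43.4,"dz": 0,"roll": 0,"jaw": -1},
  ],
)

```text
time: 19.63
position: [0.4841, 0.0333, 0.0662]
orientation: [0.001, 0.721, 0.693, 0.001]
contact_force: [9.1, 2.6, -1.1]
gripper_width: 0.0195
grip_force: 35.0
```

```bash
python3 - <<'E'
from h import *
for i in range(4): p,c=shoot("wrist")
st=ctrl.observe(); print(st["position"],st["contact_force"],st["time"],st["grip_force"],st["gripper_width"])
for n in ("side","scene"):
    p,c=shoot(n)
    for r in ctrl.spot_point(p,"handle")[:1]: print(n,atz(c,r["xy"],.084).round(4), r["score"])
E
```

```text
[0.48408976 0.03281292 0.06614248] [ 2.7882958  -2.2900228   6.63713571] 19.8333 35.00153839588165 0.019872417303517364
scene [0.4882 0.0357 0.084 ] 0.52
```

The first turn was tracked well. Second turn:

Call:
servo_tool(
  series=[
    {"dx": 1.7,"dy": -14.0,"dz": 0,"roll": 0,"jaw": -1},
    {"dx": 7.7,"dy": -26.7,"dz": 0,"roll": 0,"jaw": -1},
    {"dx": 17.3,"dy": -37.0,"dz": 0,"roll": 0,"jaw": -1},
    {"dx": 29.6,"dy": -43.9,"dz": 0,"roll": 0,"jaw": -1},
    {"dx": 43.4,"dy": -46.5,"dz": 0,"roll": 0,"jaw": -1},
  ],
)

```text
time: 20.45
position: [0.526, -0.0131, 0.0661]
orientation: [-0.001, 0.721, 0.693, -0.001]
contact_force: [-1.6, 3.2, 10.9]
gripper_width: 0.0195
grip_force: 35.0
```

Call:
servo_tool(
  series=[
    {"dx": 14.0,"dy": 1.7,"dz": 0,"roll": 0,"jaw": -1},
    {"dx": 26.7,"dy": 7.7,"dz": 0,"roll": 0,"jaw": -1},
    {"dx": 37.0,"dy": 17.3,"dz": 0,"roll": 0,"jaw": -1},
    {"dx": 43.9,"dy": 29.6,"dz": 0,"roll": 0,"jaw": -1},
    {"dx": 46.5,"dy": 43.4,"dz": 0,"roll": 0,"jaw": -1},
  ],
)

```text
time: 20.87
position: [0.5742, 0.0304, 0.0661]
orientation: [0.0, 0.721, 0.693, -0.001]
contact_force: [-3.0, -3.3, 11.1]
gripper_width: 0.0198
grip_force: 35.0
```

Call:
servo_tool(
  series=[
    {"dx": -1.7,"dy": 14.0,"dz": 0,"roll": 0,"jaw": -1},
    {"dx": -7.7,"dy": 26.7,"dz": 0,"roll": 0,"jaw": -1},
    {"dx": -17.3,"dy": 37.0,"dz": 0,"roll": 0,"jaw": -1},
    {"dx": -29.6,"dy": 43.9,"dz": 0,"roll": 0,"jaw": -1},
    {"dx": -43.4,"dy": 46.5,"dz": 0,"roll": 0,"jaw": -1},
  ],
)

```text
time: 21.28
position: [0.5301, 0.0771, 0.0661]
orientation: [0.001, 0.721, 0.693, -0.0]
contact_force: [1.5, -11.4, 7.0]
gripper_width: 0.0194
grip_force: 35.0
```

Call:
servo_tool(
  series=[
    {"dx": -14.0,"dy": -1.7,"dz": 0,"roll": 0,"jaw": -1},
    {"dx": -26.7,"dy": -7.7,"dz": 0,"roll": 0,"jaw": -1},
    {"dx": -37.0,"dy": -17.3,"dz": 0,"roll": 0,"jaw": -1},
    {"dx": -43.9,"dy": -29.6,"dz": 0,"roll": 0,"jaw": -1},
    {"dx": -46.5,"dy": -43.4,"dz": 0,"roll": 0,"jaw": -1},
  ],
)

```text
time: 21.7
position: [0.4841, 0.0341, 0.0662]
orientation: [0.001, 0.721, 0.693, 0.001]
contact_force: [9.1, 2.3, 1.0]
gripper_width: 0.0194
grip_force: 35.0
```

Call:
servo_tool(
  series=[
    {"dx": 0,"dy": 0,"dz": 0,"roll": 0,"jaw": -1},
    {"dx": 0,"dy": 0,"dz": 0,"roll": 0,"jaw": -1},
    {"dx": 0,"dy": 0,"dz": 0,"roll": 0,"jaw": -1},
    {"dx": 0,"dy": 0,"dz": 0,"roll": 0,"jaw": -1},
  ],
)

```text
time: 22.03
position: [0.4841, 0.0337, 0.0661]
orientation: [0.001, 0.721, 0.693, 0.0]
contact_force: [2.2, -1.8, 7.1]
gripper_width: 0.0194
grip_force: 35.0
```

```bash
python3 - <<'E'
from h import *
Q={n:shoot(n) for n in ("wrist","scene","side")}
st=ctrl.observe(); print(st["position"],st["contact_force"],st["time"],st["grip_force"],st["gripper_width"],np.abs(st["qd"]).max())
for L,z in (("handle",.084),("relay",.069)):
  for n,(p,c) in Q.items():
    for r in ctrl.spot_point(p,L)[:4]: print(L,n,atz(c,r["xy"],z).round(4)[:2], round(r["score"],2))
rs=[]
for n in ("scene","side"):
    p,c=Q[n]; u=proj(c,[.522,-.1177,.093]).astype(int); g=cv2.cvtColor(np.ascontiguousarray(p["pixels"]),cv2.COLOR_RGB2GRAY); k=12
    nn,l,s,ce=cv2.connectedComponentsWithStats((g[u[1]-k:u[1]+k,u[0]-k:u[0]+k]>165).astype(np.uint8))
    j=1+np.argmin(np.linalg.norm(ce[1:]-k,axis=1)+1000*(s[1:,4]<15)); rs.append(ray(c,ce[j]+u-k))
print("panel tri",*[np.round(v,4) for v in tri(rs)])
E
```

```text
[0.48410859 0.03385161 0.06612549] [ 1.53931552 -2.13659515  7.44300368] 22.1833 35.001572370529175 0.019581275726749146 0.0014265690238151644
handle wrist [0.4827 0.0342] 0.85
handle scene [0.4894 0.0297] 0.56
handle scene [ 0.7061 -0.3124] 0.29
handle side [ 0.5283 -0.0545] 0.6
handle side [0.4837 0.0395] 0.59
relay scene [ 0.4315 -0.3527] 0.65
relay scene [ 0.5287 -0.1075] 0.63
relay side [ 0.5274 -0.1203] 0.62
relay side [ 0.5635 -0.2139] 0.55
panel tri [ 0.5231 -0.1221  0.1002] [0.0042 0.0042]
```

The handle is back at exactly the stop pose (0.4841, 0.0339) after two turns. It is still, and the grip is 35 N. Handing in.

```bash
python3 -c "
from rig import ctrl
print(ctrl.sign_off())"
```

```text
the job is handed in; nothing more can be done
None
```

I handed the job in at about 22 s with the relay plugged in and the valve shut, then reopened two full turns with the handle still gripped at 35 N. The hand-in returned no verdict. The relay's seating rests on one three-camera check before the wheel was turned (top at 93 mm, as it should be); a two-camera repeat at the end fitted too poorly to confirm it.

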